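# Polish a snooker ball: carrier under the pad, run dial held at three

### The job

Push the ball carrier along its rails to the next click stop, so that the ball sits right under the polishing pad. Then turn the spring-return run dial clockwise past its first and second clicks to the third (the mark with three studs) and hold it there: the dial springs back if let go, so finish while the fingers are still holding it at the third click, with the carrier still in its stop. Leave the bottle, the mug and the chalk where they stand.

Things in the scene. Friction and masses are not known exactly. Their poses are not given: they have to be found in the camera images.
- polisher: Ball polisher, fixed to the bench: dark base plate 150 x 420 mm with two guide rods at x = +-45 mm along its own y (black end blocks 50 mm high at y = -220 and +180 mm). On its +x side two steel columns, 16 mm thick at x = 86, y = +-60 mm, bear a crossbar (z 190 to 220 mm) and the overhead head. Origin on the bench straight below the pad, z up; the carrier travels towards +y.
- head (a point): Underside centre of the head's black motor, above the polisher's origin: radius 32 mm, from z = 175 mm up to 240 mm. Below it hangs the grey pad, radius 21 mm, underside at z = 131 mm; it comes down 16 mm, onto the ball, as the dial goes to its third click.
- carrier (a joint): Carrier's travel along the polisher's +y, m: 0 = loading stop, 0.090 = polishing stop (the next), 0.180 = far stop. Starts at 0. Sprung clicks draw it into each stop: leaving the first takes up to 8 N; past the hump at 0.045 it is drawn on by up to 6 N and comes to rest within 3 mm of 0.090; the next hump is at 0.135. Damped (14 N s/m), friction 0.7 N, 0.6 kg.
- ball (a point): Centre of the white ball, 52 mm in diameter (top at z = 114 mm), clamped in a rubber cup on the carrier, an aluminium block 116 mm (x) by 90 mm (y), z 30 to 52 mm.
- post (a point): Centre of the top of the carrier's push post: an upright round steel post, 20 mm in diameter, top 130 mm above the bench, free above the carrier's 52 mm high tail; 100 mm behind (polisher -y) and 45 mm to the -x side of the ball. Push it from behind or grip it from above. Axes as the polisher's.
- station (a point): Where the centre of the post's top is when the carrier sits in the polishing stop (joint 0.090). Fixed to the polisher, axes as the polisher's.
- control_box: Grey control box, fixed to the bench, 150 x 150 mm, top 70 mm above the bench, carrying the run dial. Origin on the bench below its centre, which is on the dial's axis; z up. Black marks on its top, on its +x side, show the dial's places: a bar (rest), then radial rows of one, two and three studs.
- dial_axis (a point): Point on the dial's upright axis, 136 mm above the bench (the height of the top of the peg). Axes as the control box's.
- dial (a joint): Angle of the dial, rad, growing clockwise seen from above: 0 = rest at its stop, first click 0.37, second 0.74, third 1.11; hard end 1.30. A spring (0.30 N m at rest, 0.43 at the third click) always turns it back to 0; the clicks add or take off up to 0.2 N m in between: 2 to 11 N at the peg, and it never stays by itself.
- peg (a point): Centre of the top of the dial's peg: upright round steel peg, 16 mm in diameter, on the end of a radial bar, 64 mm from the axis; free from the bar (z = 92 mm) to its top (z = 136 mm). At dial angle a it lies 0.56 - a rad anticlockwise of the box's +x axis. Push it sideways or grip it from above.
- polish_bottle: Bystander: grey bottle with white cap, 56 mm in diameter, 140 mm tall. Origin at the centre of its underside.
- mug: Bystander: white mug, 80 mm in diameter, 90 mm tall, with a handle. Origin at the centre of its underside.
- chalk: Bystander: block of blue cue chalk 24 x 24 x 22 mm. Origin at the centre of its underside.
Mind the look-alikes: they are no part of the job. Of the things like the control_box, leave any that is green or red; of the rest the smaller one is meant.

How it is judged:
By the outcome, as a careful person would: the job done as asked, in the order asked, and still so for the second after the job is handed in, while the arm keeps its last pose, push and grip.
It also fails if it takes over 48 s, if anything falls off the work surface, if the arm or the gripper's body presses on something with over 40 N, if the wrist force passes 120 N, or if a joint passes its speed limit or range.

### The arm

A 6-joint arm with a two-finger parallel gripper is mounted at the origin on the work surface. World frame = base frame: x ahead of the robot, y to its left, z up, the work surface at z = 0. Lengths are in m, angles in degrees, forces in N, time in s.
With the tool pointing down it reaches from about 0.25 to 0.725 m from the base axis. Payload 9.7 kg.
Tool frame: the origin (TCP) lies midway between the tips of the shut fingers; the grasp point (between the pads) lies 19 mm behind it; z points along the fingers, y is the line along which they close (so a half turn about z gives the same grasp; the last joint's range is limited). The gripper opens to 85 mm and grips with 20 to 120 N. Pads are 22 mm wide; open, the fingers measure 114 mm over their backs; the gripper's body (76 mm by 85 mm) begins 54 mm behind the grasp point. The pads swing forward as they close: fully open they stand 13 mm farther back than shut.
Start: joints at [-70.302, 4.979, 10.078, 95.1, 0, 90], TCP at [0.185, -0.518, 0.231] pointing down, gripper open.
Joint ranges: [-179.16, 179.16], [-48.56, 103.87], [-65.8, 70.77], [-126.05, 130.52], [-82.76, 87.17], [-180, 180]. Speed limits (degrees/s): [127.2, 127.2, 147.25, 180, 180, 180].

### API

Orientations are given as [roll, pitch, yaw] about the fixed x, y, z axes, in that order (R = Rz(yaw) Ry(pitch) Rx(roll)).
In Python, from workcell import * gives the robot as it stands.
- The arm moves only by the tool servo_tool, never from a script. Its argument "moves" is a list of rows, each a list of 4 numbers: the shift along the world's x, y, z in fractions of the full range, 1 being 80 cm, then the turn about the world's z in a scale on which 1.0 is pi/2 rad. A call has 1 to 20 rows; each row is the pose to reach, as a shift and turn from the pose commanded when the call began; what a row does not reach only later rows make up. A row lasts 1/12 s, in which the tool goes at most 41.7 mm and 7.16 degrees, less where a joint would pass 70% of its speed; a pose out of reach is approached as far as the arm can. No shift or turn number may pass 1 either way. A call with a gripper value outside its range is refused whole. "claw" is the closure, from 0 (fully open) to 1 (shut), set as the call begins (left out, the last holds). The fingers move at their own pace and stop on an object; "force" is the grip in N (left out, the last holds). Time passes only in rows, so rows that repeat a pose let the fingers close. It gives the time, the measured TCP pose, the force, the opening and the grip force at its end, in the units of the state.
- get_obs(): the state, without advancing time (a new reading comes with each control period).
- camera(name): name is "side" or "top" or "wrist"; returns the picture (400x640x3 uint8, red, green, blue); there is no depth.
- get_calibration(name): a dict with "fx", "fy", "cx", "cy" (pixels), "rvec" (rotation vector, rad) and "tvec" (3), from world to camera coordinates, as OpenCV has them; the wrist camera has in their place "tool_from_camera" (4x4, takes a point from camera to tool coordinates, whose origin is the TCP and whose axes are the flange's). Camera axes: x right, y down, z forward; pixel columns grow to the right and rows downward; lengths in m; the calibration is good to about 2 mm. A picture is of the moment at which its call begins: read the wrist's pose just before it. get_calibration takes no time and is no camera call.
- job_done(): hands the job in; it is judged then, once.
The state is a dict: "time": time; "q": joint angles; "qd": joint speeds; "joint_efforts": joint torques, N m; "ee_pos": TCP position; "tcp_rot": TCP orientation; "wrist_force": force on the tool from outside, world axes, zero at the start; "torque": the same for the moment, N m; "opening": finger opening in m; "grasp_force": force on a finger pad.
Only numpy, scipy, OpenCV 4.12 (cv2) and the standard library are available. Lean on these libraries where they do the work, as an engineer would, in place of code of your own. Each camera call takes 0.05 s, during which the arm holds its last target. There are 200 camera calls.

## Working session

There is one attempt and no reset: what is moved stays moved. The work goes in short steps, Python scripts to look and compute and a tool call to move; the robot and the scene stay as the last step left them, time stands still between calls to the robot, and variables do not carry over. Pictures are saved under pics/ and viewed, at most 12 in all, crops included, and the job is handed in when it is done.

Besides the shell and the picture viewer there is one more tool, called after "Emit:" in YAML: its name, and indented under it one key for each argument. servo_tool: Moves the arm, as the interface text tells. Its arguments: {"type":"object","properties":{"moves":{"type":"array","items":{"type":"array","items":{"type":"number"}}},"claw":{"type":"number"},"force":{"type":"number"}},"required":["moves"]}

```bash
mkdir -p pics; ls; python3 - <<'E'
from workcell import *
import cv2
for n in ["top","side"]:
    cv2.imwrite(f"pics/{n}0.png",camera(n)[:,:,::-1]); print(n,get_calibration(n))
print(get_obs())
E
```

```text
pics
top {'fx': 513.4804218013942, 'fy': 513.4804218013942, 'cx': 319.8265387057574, 'cy': 208.28984788390486, 'rvec': array([ 2.1524524 , -2.12406752,  0.19828217]), 'tvec': array([-0.08447164,  0.52349438,  1.54854549])}
side {'fx': 495.74680290310727, 'fy': 495.74680290310727, 'cx': 318.1795975182782, 'cy': 194.21745502878073, 'rvec': array([ 2.35233082, -0.30179628,  0.13540186]), 'tvec': array([-0.52107285,  0.12120158,  1.57462948])}
{'time': 0.1, 'q': array([-7.03025428e+01,  5.00791759e+00,  1.00374055e+01,  9.51000651e+01,
        1.00437297e-03,  9.00002851e+01]), 'qd': array([ 0.08695512, -0.0435562 ,  0.12532107,  0.04278874, -0.03900258,
        0.09474534]), 'joint_efforts': array([-6.18829799e-04, -5.21561015e+01,  4.65654302e+01,  1.59352395e-02,
       -6.52205790e-05, -1.02400563e-05]), 'ee_pos': array([ 0.18531023, -0.51760896,  0.23064004]), 'tcp_rot': array([-1.79929423e+02, -1.00402104e-03,  1.96971709e+01]), 'wrist_force': array([0.68415444, 0.53260215, 0.51795356]), 'torque': array([ 0.04575291,  0.0541355 , -0.00517458]), 'grasp_force': 0.0, 'opening': 0.08566851748042437}
```

View pics/top0.png

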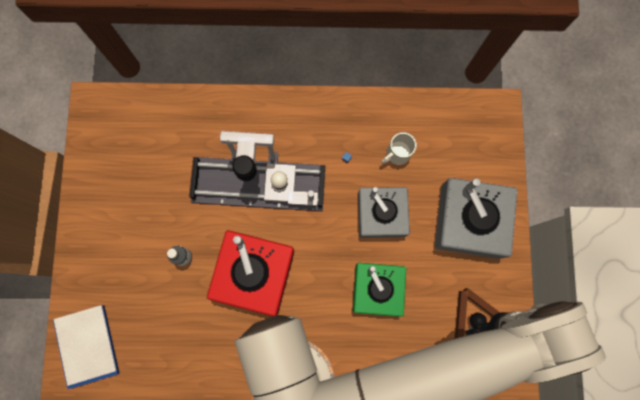

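View pics/side0.png

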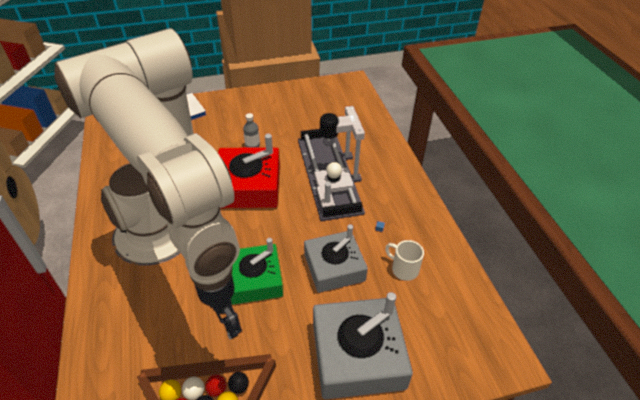

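The top view shows the polisher at px (258,183), its ball at (279,180) and its post near (312,196). The small grey box is at (384,212) with its peg near (376,191). The bottle is at (179,257), the mug at (401,149) and the chalk at (347,157). I'll enlarge the areas that matter.

```bash
cat > h.py <<'E'
import numpy as np, cv2
from workcell import *
def cam(n):
    c=get_calibration(n); K=np.array([[c['fx'],0,c['cx']],[0,c['fy'],c['cy']],[0,0,1]]); R=cv2.Rodrigues(np.array(c['rvec'],float))[0]
    return K,R,np.array(c['tvec'],float)
def onplane(n,uv,z):
    K,R,t=cam(n); d=R.T@np.linalg.inv(K)@np.array([*uv,1.]); o=-R.T@t
    return o+d*(z-o[2])/d[2]
def tri(a,b):
    P=[K@np.c_[R,t] for K,R,t in map(cam,("top","side"))]
    X=cv2.triangulatePoints(*P,np.array(a,float).reshape(2,1),np.array(b,float).reshape(2,1)); return (X[:3]/X[3]).ravel()
def proj(n,p):
    K,R,t=cam(n); x=K@(R@np.array(p,float)+t); return x[:2]/x[2]
E
python3 - <<'E'
import cv2,numpy as np
t=cv2.imread('pics/top0.png');s=cv2.imread('pics/side0.png')
a=cv2.resize(t[120:250,185:425],(800,433),interpolation=cv2.INTER_CUBIC)
cv2.imwrite('pics/ct.png',a)
b=cv2.resize(s[100:300,290:430],(420,600),interpolation=cv2.INTER_CUBIC)
cv2.imwrite('pics/cs.png',b)
E
```

```text
(no output)
```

View pics/ct.png

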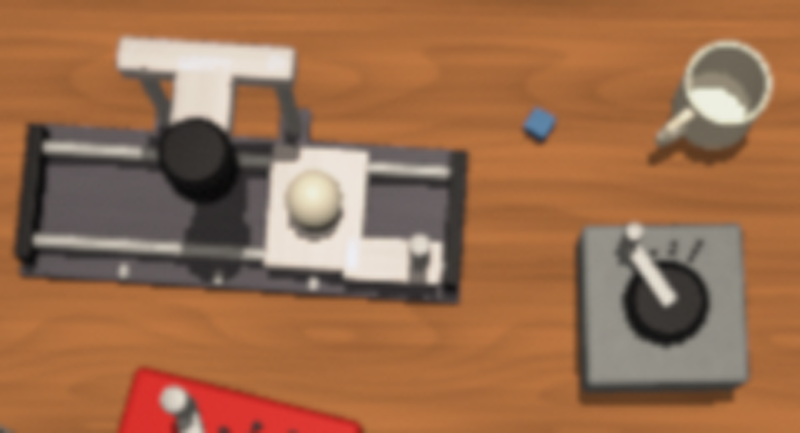

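View pics/cs.png

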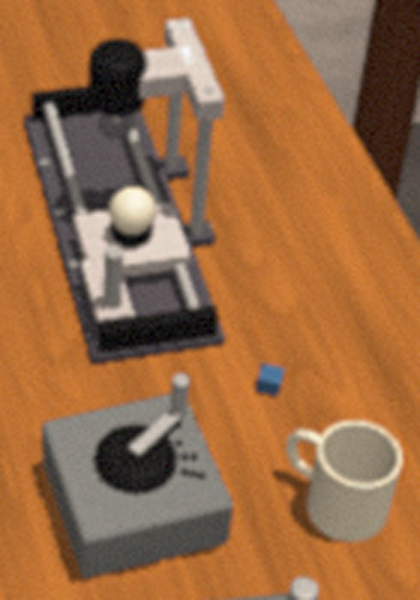

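In the top crop the post top is at (419,241), the ball at (313,198) and the peg top at (634,230). The box top's corners are (581,228), (742,225), (747,383) and (586,387). The base's near edge runs from (25,276) to (458,301). In the side crop the post top is at (114,252), the peg at (180,380) and the ball at (132,211).

```bash
python3 - <<'E'
from h import *
np.set_printoptions(precision=4,suppress=True)
T=lambda u,v:(185+(u+.5)/3.3333-.5,120+(v+.5)/3.3333-.5)
S=lambda u,v:(290+(u+.5)/3-.5,100+(v+.5)/3-.5)
for n,a,b,z in [('post',(419,241),(114,252),.13),('peg',(634,230),(180,380),.136),('ball',(313,198),(132,211),.088)]:
    print(n,tri(T(*a),S(*b)),onplane('top',T(*a),z),onplane('side',S(*b),z))
c=np.array([onplane('top',T(*p),.07) for p in [(581,228),(742,225),(747,383),(586,387)]]);print('box',c,c.mean(0))
e=[c[0]-c[3],c[1]-c[2]];print([np.degrees(np.arctan2(x[1],x[0])) for x in e],[np.degrees(np.arctan2(x[1],x[0]))-90 for x in (c[0]-c[1],c[3]-c[2])])
b=[onplane('top',T(*p),.01) for p in [(25,276),(458,301)]];print('base',b,np.degrees(np.arctan2(*(b[0]-b[1])[[1,0]]))-90)
b=[onplane('top',T(*p),.04) for p in [(45,150),(448,172)]];print('rod',b,np.degrees(np.arctan2(*(b[0]-b[1])[[1,0]]))-90)
E
```

```text
post [ 0.5576 -0.0477  0.1274] [ 0.5585 -0.0479  0.13  ] [ 0.5552 -0.0504  0.13  ]
peg [ 0.5695 -0.2381  0.1337] [ 0.5701 -0.238   0.136 ] [ 0.5676 -0.2401  0.136 ]
ball [0.6056 0.05   0.0866] [0.6058 0.0499 0.088 ] [0.6046 0.0485 0.088 ]
box [[ 0.5854 -0.197   0.07  ]
 [ 0.5905 -0.3462  0.07  ]
 [ 0.4433 -0.3483  0.07  ]
 [ 0.4377 -0.2014  0.07  ]] [ 0.5142 -0.2732  0.07  ]
[np.float64(1.7087475726777284), np.float64(0.8012131324293895)] [np.float64(1.9591713817846852), np.float64(2.2170041992154097)]
base [array([0.5436, 0.3268, 0.01  ]), array([ 0.5255, -0.0851,  0.01  ])] -2.519070494608883
rod [array([0.6594, 0.3074, 0.04  ]), array([ 0.644 , -0.0737,  0.04  ])] -2.3114403021629784
```

Everything fits together: polisher yaw is about -2.4°, the post is at (0.557, -0.048), and the dial axis is at (0.5155, -0.2735) with box yaw about 1.7°. The gripper body must stay clear of the motor, so I'll push with the back of the front open finger. I'll stop at about 0.07, past the hump, and let the click draw the carrier in.

The rows are not in the units I measure in: shifts go in shares of 80 cm and turns go in shares of pi/2 rad. I convert before sending: 39.1 cm / 80 = 0.4888, 36.8 cm / 80 = 0.46, -0.386 rad / 1.5708 = -0.2457.

Emit:
servo_tool:
  moves:
    - [0.0375,0.04,0,-0.0637]
    - [0.075,0.08,0,-0.1273]
    - [0.1125,0.12,0,-0.191]
    - [0.15,0.16,0,-0.2457]
    - [0.1875,0.2,0,-0.2457]
    - [0.225,0.24,0,-0.2457]
    - [0.2625,0.28,0,-0.2457]
    - [0.3,0.32,0,-0.2457]
    - [0.3375,0.36,0,-0.2457]
    - [0.375,0.4,0,-0.2457]
    - [0.4125,0.44,0,-0.2457]
    - [0.46,0.4888,0,-0.2457]
    - [0.46,0.4888,0,-0.2457]
    - [0.46,0.4888,0,-0.2457]
    - [0.46,0.4888,0,-0.2457]
    - [0.46,0.4888,0,-0.2457]
  claw: 0

```text
time: 1.43
ee_pos: [0.5531, -0.1268, 0.2308]
tcp_rot: [180.0, 0.1, -2.4]
wrist_force: [0.6, -0.8, -0.0]
opening: 0.0854
grasp_force: 0.0
```

```bash
python3 - <<'E'
from h import *
o=get_obs();print(o['time'],o['ee_pos'],o['tcp_rot'],o['q'],get_calibration('wrist'))
w=camera('wrist')[:,:,::-1];t=camera('top')[:,:,::-1]
cv2.imwrite('pics/w1.png',np.vstack([cv2.resize(w,(480,300)),cv2.resize(t[100:300,180:500],(480,300))]))
E
```

```text
1.4333 [ 0.55310134 -0.12681852  0.23084684] [ 1.79996400e+02  6.33574575e-02 -2.38218357e+00] [-1.29063277e+01  7.47150843e+00  1.27431386e+01  9.53332643e+01
 -1.51115711e-02  1.69475862e+02] {'fx': 342.66261433418083, 'fy': 342.66261433418083, 'cx': 325.8207182274218, 'cy': 198.3168984109953, 'tool_from_camera': array([[ 2.83502894e-04, -9.63300481e-01, -2.68425228e-01,
         6.84381644e-02],
       [ 9.99999925e-01,  3.44217240e-04, -1.79125337e-04,
        -7.74651189e-04],
       [ 2.64948115e-04, -2.68425157e-01,  9.63300506e-01,
        -1.42082384e-01],
       [ 0.00000000e+00,  0.00000000e+00,  0.00000000e+00,
         1.00000000e+00]])}
```

View pics/w1.png

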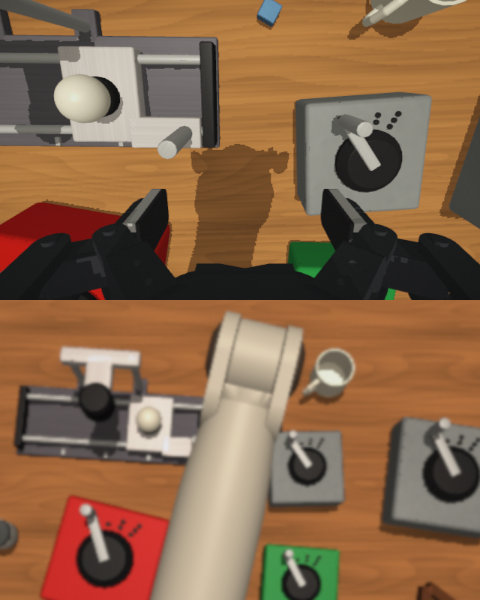

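The wrist view shows the post top at about (168,149) and the peg top at about (364,128), both at 0.75 scale. The descent column is clear. I'll refine the positions from these.

```bash
cat >> h.py <<'E'
from scipy.spatial.transform import Rotation as Ro
def wplane(uv,z,o):
    c=get_calibration('wrist'); T=c['tool_from_camera']; R=Ro.from_euler('xyz',o['tcp_rot'],degrees=True).as_matrix()
    d=R@T[:3,:3]@np.array([(uv[0]-c['cx'])/c['fx'],(uv[1]-c['cy'])/c['fy'],1]); p=R@T[:3,3]+o['ee_pos']
    return p+d*(z-p[2])/d[2]
E
python3 - <<'E'
from h import *
o=get_obs()
for uv,z in [((168,149),.13),((364,128),.136)]: print(wplane(np.array(uv)/.75,z,o))
E
```

```text
[ 0.55634034 -0.05184169  0.13      ]
[ 0.5703835  -0.23997247  0.136     ]
```

In the tool's units: -15.5 cm / 80 = -0.1938, -14.5 cm / 80 = -0.1813.

Emit:
servo_tool:
  moves:
    - [0.0013,-0.005,-0.0375,0]
    - [0.0013,-0.005,-0.075,0]
    - [0.0013,-0.005,-0.1125,0]
    - [0.0013,-0.005,-0.1375,0]
    - [0.0013,-0.005,-0.1625,0]
    - [0.0013,-0.005,-0.1813,0]
    - [0.0013,-0.005,-0.1938,0]
    - [0.0013,-0.005,-0.1938,0]
    - [0.0013,-0.005,-0.1938,0]

```text
time: 2.28
ee_pos: [0.554, -0.1315, 0.0768]
tcp_rot: [180.0, -0.0, -2.5]
wrist_force: [0.1, 0.3, 0.0]
opening: 0.0853
grasp_force: 0.0
```

In the tool's units: 4 cm / 80 = 0.05, 2.5 cm / 80 = 0.0313.

Emit:
servo_tool:
  moves:
    - [0,0.0063,0,0]
    - [0,0.0125,0,0]
    - [0.0013,0.0188,0,0]
    - [0.0013,0.025,0,0]
    - [0.0013,0.0313,0,0]
    - [0.0013,0.0375,0,0]
    - [0.0013,0.0438,0,0]
    - [0.0025,0.05,0,0]

```text
time: 2.95
ee_pos: [0.557, -0.091, 0.0774]
tcp_rot: [179.9, -0.1, -2.4]
wrist_force: [-4.0, -7.7, 5.9]
opening: 0.0859
grasp_force: 4.4
```

Emit:
servo_tool:
  moves:
    - [0,0.0063,0,0]
    - [0,0.0125,0,0]
    - [0.0013,0.0188,0,0]
    - [0.0013,0.025,0,0]

```text
time: 3.28
ee_pos: [0.5579, -0.07, 0.0772]
tcp_rot: [-180.0, -0.1, -2.4]
wrist_force: [0.4, 0.9, 5.8]
opening: 0.0852
grasp_force: 2.5
```

```bash
python3 - <<'E'
from h import *
o=get_obs();print(o['time'],o['ee_pos'],o['wrist_force'])
w=camera('wrist')[:,:,::-1];t=camera('top')[:,:,::-1]
cv2.imwrite('pics/w2.png',np.vstack([cv2.resize(w,(480,300)),cv2.resize(t[100:300,180:500],(480,300))]))
E
```

```text
3.2833 [ 0.55787511 -0.07001029  0.07721   ] [0.42502777 0.89633199 5.84300728]
```

View pics/w2.png

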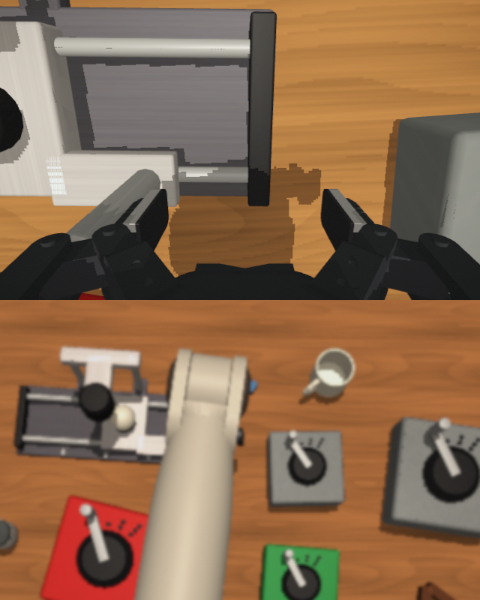

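The ball has moved about 50 mm, from crop x 149 to 122, and the post still touches the finger. The carrier is about at the hump and the push force has dropped to zero, so I'll go on another 20 mm.

In the tool's units: 2 cm / 80 = 0.025, 1.6 cm / 80 = 0.02.

Emit:
servo_tool:
  moves:
    - [0,0.005,0,0]
    - [0,0.01,0,0]
    - [0.0013,0.015,0,0]
    - [0.0013,0.02,0,0]
    - [0.0013,0.025,0,0]
    - [0.0013,0.025,0,0]
    - [0.0013,0.025,0,0]
    - [0.0013,0.025,0,0]
    - [0.0013,0.025,0,0]

```text
time: 4.13
ee_pos: [0.5584, -0.0509, 0.0763]
tcp_rot: [180.0, -0.0, -2.4]
wrist_force: [0.2, 0.8, 0.5]
opening: 0.0856
grasp_force: 0.0
```

```bash
python3 - <<'E'
from h import *
o=get_obs();print(o['time'],o['ee_pos'],o['wrist_force'])
t=camera('top')
m=cv2.inRange(cv2.cvtColor(t,cv2.COLOR_RGB2HSV),(18,25,170),(40,140,255));m[:150]=0;m[215:]=0;m[:,:190]=0;m[:,325:]=0
n,l,s,c=cv2.connectedComponentsWithStats(m)
for i in range(1,n):
    if s[i,4]>25: print(s[i],c[i],onplane('top',c[i],.088))
E
```

```text
4.1333 [ 0.55839424 -0.0509496   0.07628203] [0.15184781 0.79387626 0.51258808]
[ 284  150   41   65 2409] [304.7592362  181.64757161] [ 0.59891123 -0.03007891  0.088     ]
```

There is no force left on the finger, so the carrier has been drawn on past it. I'll back off, rise and go above the peg.

In the tool's units: -18.8 cm / 80 = -0.235, 10.5 cm / 80 = 0.1313, 0.565 rad / 1.5708 = 0.3597.

Emit:
servo_tool:
  moves:
    - [0,-0.0125,0,0]
    - [0,-0.025,0,0]
    - [0,-0.0313,0.025,0]
    - [0,-0.0375,0.0625,0]
    - [0,-0.0438,0.1,0]
    - [0,-0.0625,0.1313,0.0637]
    - [0.0038,-0.1,0.1313,0.1273]
    - [0.0075,-0.1375,0.1313,0.191]
    - [0.0113,-0.175,0.1313,0.2546]
    - [0.015,-0.2125,0.1313,0.3183]
    - [0.015,-0.235,0.1313,0.3597]
    - [0.015,-0.235,0.1313,0.3597]
    - [0.015,-0.235,0.1313,0.3597]
    - [0.015,-0.235,0.1313,0.3597]

```text
time: 5.35
ee_pos: [0.5701, -0.239, 0.1812]
tcp_rot: [-180.0, 0.0, 29.8]
wrist_force: [-0.6, 0.7, -0.1]
opening: 0.0855
grasp_force: 0.0
```

```bash
python3 - <<'E'
from h import *
o=get_obs();print(o['time'],o['ee_pos'],o['tcp_rot'],o['q'])
w=camera('wrist')[:,:,::-1];t=camera('top')[:,:,::-1]
cv2.imwrite('pics/t3.png',t)
cv2.imwrite('pics/w3.png',np.vstack([cv2.resize(w,(480,300)),cv2.resize(t[120:250,180:388],(480,300),interpolation=cv2.INTER_CUBIC)]))
E
```

```text
5.35 [ 0.5700842  -0.23902414  0.18120177] [-1.79979747e+02  3.73703991e-03  2.98342176e+01] [-2.27515688e+01  1.37688223e+01  1.44730535e+01  9.07225881e+01
  9.33704461e-03  1.27414213e+02]
```

View pics/w3.png

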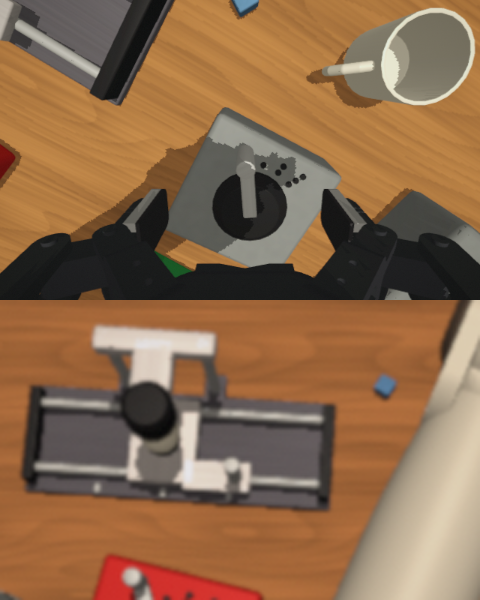

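The carrier sits with the ball under the pad, and its post top is at lower-crop (232,164), that is full px (280.5,190.9). The wrist view has the peg top at about (246,155) between the fingers.

```bash
python3 - <<'E'
from h import *
o=get_obs()
print(wplane(np.array((246,155))/.75,.136,o), wplane(np.array((250,206))/.75,.09,o), onplane('top',(280.5,190.9),.13))
c=get_calibration('wrist')
E
```

```text
[ 0.58079061 -0.23317295  0.136     ] [ 0.52440372 -0.27073264  0.09      ] [0.5603471  0.04026139 0.13      ]
```

```bash
python3 - <<'E'
from h import *
w=camera('wrist')[:,:,::-1]
cv2.imwrite('pics/w4.png',cv2.resize(w[160:320,250:430],(720,640))[:600])
E
```

```text
(no output)
```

View pics/w4.png

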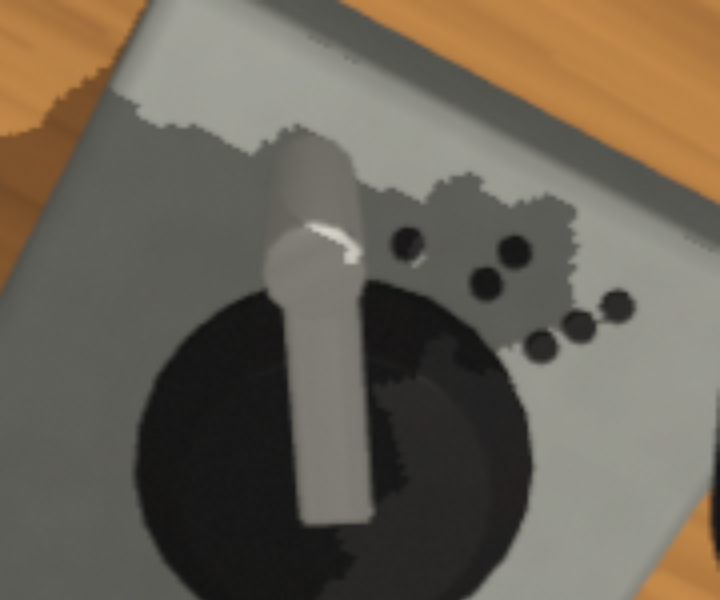

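In this crop the peg top is at (313,270), full px (328.2,227.5). The dial disc's centre is near (334,475), and the three studs are at (541,347), (580,327) and (618,306).

```bash
python3 - <<'E'
from h import *
o=get_obs(); f=lambda u,v:(250+u/4,160+v/4)
p=wplane(f(313,270),.136,o);a=wplane(f(334,475),.08,o);print(p,a)
S=[wplane(f(*x),.071,o)-a for x in [(541,347),(580,327),(618,306)]]
for d in [p-a]+S: print(np.hypot(*d[:2]),np.degrees(np.arctan2(d[1],d[0])))
E
```

```text
[ 0.56997741 -0.23950152  0.136     ] [ 0.51697816 -0.27541492  0.08      ]
0.06402103197918634 34.12238662669215
0.04742207543817287 -30.482024974006624
0.05608817314394788 -30.4649804223885
0.0646032934495215 -30.197423410758294
```

The axis is (0.517, -0.275), the peg is at 34°, and the third click lies at about -30°. I'll descend and grip.

Emit:
servo_tool:
  moves:
    - [0,0,-0.025,0]
    - [0,0,-0.05,0]
    - [0,0,-0.075,0]
    - [0,0,-0.0938,0]
    - [0,0,-0.1,0]
    - [0,0,-0.1,0]
    - [0,0,-0.1,0]

```text
time: 6.08
ee_pos: [0.5706, -0.2384, 0.1021]
tcp_rot: [180.0, -0.0, 30.0]
wrist_force: [0.3, -0.0, -0.1]
opening: 0.0854
grasp_force: 0.0
```

Emit:
servo_tool:
  moves:
    - [0,0,0,0]
    - [0,0,0,0]
    - [0,0,0,0]
    - [0,0,0,0]
    - [0,0,0,0]
    - [0,0,0,0]
    - [0,0,0,0]
    - [0,0,0,0]
    - [0,0,0,0]
    - [0,0,0,0]
    - [0,0,0,0]
    - [0,0,0,0]
  claw: 1
  force: 60

```text
time: 7.08
ee_pos: [0.5708, -0.2394, 0.1017]
tcp_rot: [179.9, -0.0, 29.9]
wrist_force: [2.6, -5.3, 1.5]
opening: 0.0147
grasp_force: 58.7
```

```bash
python3 - <<'E'
from h import *
o=get_obs();print(o['time'],o['ee_pos'],o['tcp_rot'],o['wrist_force'],o['opening'],o['q'][5])
a=np.array([.517,-.275]);p0=o['ee_pos'][:2]
r=.064
for i in range(0,13):
    an=np.radians(34-63.8*i/12); p=a+r*np.array([np.cos(an),np.sin(an)]); 
    print(i,np.round((p-a-r*np.array([np.cos(np.radians(34)),np.sin(np.radians(34))]))*100,2), round(-.8*i/12,2))
E
```

```text
7.0833 [ 0.57076047 -0.23936645  0.10166778] [ 1.79917720e+02 -2.31440191e-02  2.99349297e+01] [ 2.57219255 -5.33512966  1.4644665 ] 0.014651516026936281 127.32728359439587
0 [-0.  0.] -0.0
1 [ 0.31 -0.51] -0.07
2 [ 0.57 -1.04] -0.13
3 [ 0.78 -1.6 ] -0.2
4 [ 0.94 -2.17] -0.27
5 [ 1.04 -2.75] -0.33
6 [ 1.09 -3.34] -0.4
7 [ 1.08 -3.94] -0.47
8 [ 1.02 -4.53] -0.53
9 [ 0.91 -5.11] -0.6
10 [ 0.74 -5.68] -0.67
11 [ 0.52 -6.23] -0.73
12 [ 0.25 -6.76] -0.8
```

In the tool's units: -3.34 cm / 80 = -0.0418, -2.75 cm / 80 = -0.0344, -0.33 rad / 1.5708 = -0.2101.

Emit:
servo_tool:
  moves:
    - [0.002,-0.0031,0,-0.0191]
    - [0.0039,-0.0064,0,-0.0446]
    - [0.0055,-0.0096,0,-0.0637]
    - [0.0071,-0.013,0,-0.0828]
    - [0.0085,-0.0165,0,-0.1082]
    - [0.0098,-0.02,0,-0.1273]
    - [0.0109,-0.0235,0,-0.1464]
    - [0.0118,-0.0271,0,-0.1719]
    - [0.0125,-0.0308,0,-0.191]
    - [0.013,-0.0344,0,-0.2101]
    - [0.0134,-0.0381,0,-0.2355]
    - [0.0136,-0.0418,0,-0.2546]

```text
time: 8.08
ee_pos: [0.5821, -0.2694, 0.1016]
tcp_rot: [-179.7, -0.1, 7.0]
wrist_force: [4.4, 14.5, 4.6]
opening: 0.0143
grasp_force: 59.7
```

In the tool's units: -3.42 cm / 80 = -0.0428, -3.16 cm / 80 = -0.0395, -0.4 rad / 1.5708 = -0.2546.

Emit:
servo_tool:
  moves:
    - [0,-0.0038,0,-0.0191]
    - [0,-0.0075,0,-0.0446]
    - [-0.0004,-0.0113,0,-0.0637]
    - [-0.0009,-0.0149,0,-0.0828]
    - [-0.0015,-0.0185,0,-0.1082]
    - [-0.0023,-0.0221,0,-0.1273]
    - [-0.0033,-0.0258,0,-0.1464]
    - [-0.0044,-0.0293,0,-0.1719]
    - [-0.0056,-0.0328,0,-0.191]
    - [-0.0071,-0.0361,0,-0.2101]
    - [-0.0088,-0.0395,0,-0.2355]
    - [-0.0105,-0.0428,0,-0.2546]
    - [-0.0105,-0.0428,0,-0.2546]
    - [-0.0105,-0.0428,0,-0.2546]
    - [-0.0105,-0.0428,0,-0.2546]

```text
time: 9.33
ee_pos: [0.5753, -0.3055, 0.1017]
tcp_rot: [-179.9, -0.2, -15.8]
wrist_force: [12.7, 1.6, -0.6]
opening: 0.0143
grasp_force: 59.4
```

```bash
python3 - <<'E'
from h import *
o=get_obs();print(o['time'],o['ee_pos'],o['tcp_rot'],o['wrist_force'],o['opening'],o['q'][5])
d=o['ee_pos'][:2]-[.517,-.275];print(np.hypot(*d),np.degrees(np.arctan2(d[1],d[0])))
w=camera('wrist')[:,:,::-1];t=camera('top')[:,:,::-1]
cv2.imwrite('pics/w5.png',np.vstack([cv2.resize(w,(480,300)),cv2.resize(t[120:250,180:388],(480,300),interpolation=cv2.INTER_CUBIC)]))
E
```

```text
9.3333 [ 0.57525669 -0.30554765  0.10170732] [-179.85057234   -0.24435806  -15.82197972] [12.66402083  1.5805641  -0.64190843] 0.014261005359315584 167.760447151121
0.06577994254101088 -27.670855913090517
```

View pics/w5.png

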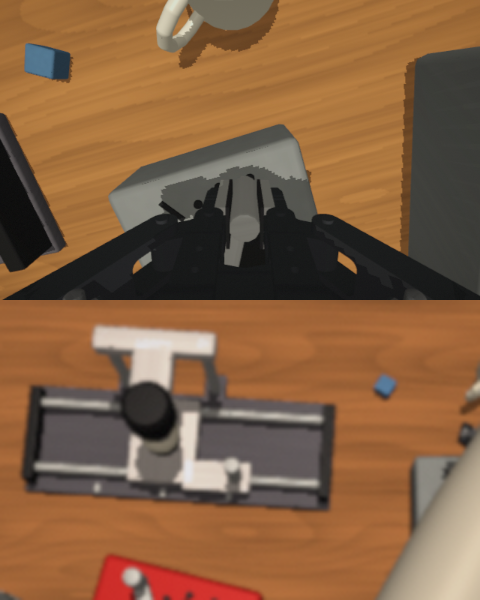

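```bash
python3 - <<'E'
from h import *
o=get_obs();w=camera('wrist')[:,:,::-1]
print(wplane(np.array((244,229))/.75,.136,o),o['ee_pos'],o['wrist_force'])
cv2.imwrite('pics/w6.png',cv2.resize(w[200:360,230:430],(800,640))[:600])
E
```

```text
[ 0.57392704 -0.30412741  0.136     ] [ 0.57528268 -0.30553808  0.10171694] [13.17353215  2.21503792 -0.71484607]
```

View pics/w6.png

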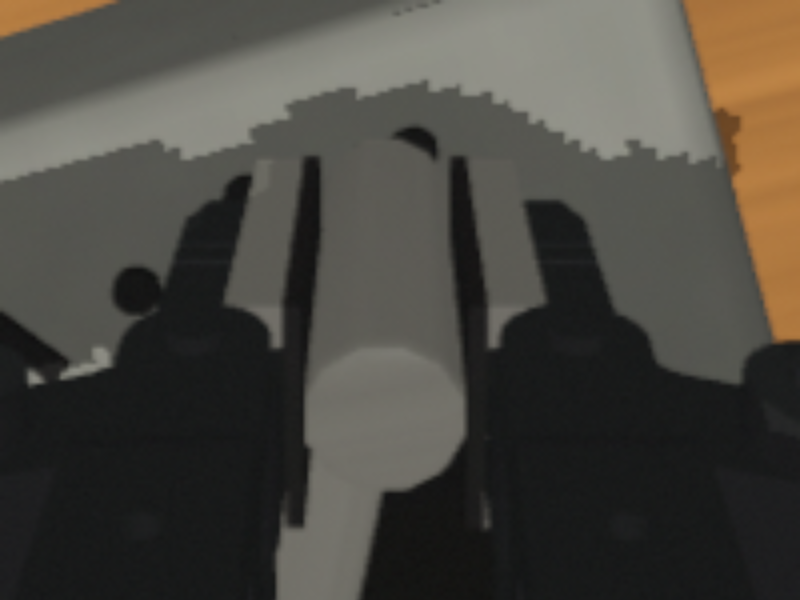

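The peg top is at crop (386,420). The outermost of the three studs peeks out at about (413,152), slightly to the clockwise side.

```bash
python3 - <<'E'
from h import *
o=get_obs(); f=lambda u,v:(230+u/4,200+v/4)
p=wplane(f(386,420),.136,o);s=wplane(f(413,150),.071,o)
A=np.array([.517,-.2754])
s0=A+.0646*np.array([np.cos(np.radians(-30.2)),np.sin(np.radians(-30.2))])
print(p,s,'stud before',s0)
for a in (A,A+(s[:2]-s0)):
    d=p[:2]-a;print(np.hypot(*d),np.degrees(np.arctan2(d[1],d[0])))
x=wplane(f(135,290),.071,o);d=x[:2]-A;print('2stud',x,np.hypot(*d),np.degrees(np.arctan2(*d[::-1])))
E
```

```text
[ 0.57394164 -0.30455265  0.136     ] [ 0.5727465  -0.30796154  0.071     ] stud before [ 0.57283215 -0.30789509]
0.06397051763803337 -27.111280011445277
0.06401654443583914 -27.023402722919034
2stud [ 0.56313479 -0.26512832  0.071     ] 0.04726442894090589 12.551891120283269
```

The stud position matches my earlier estimate, and the peg is about 2.7° short at a dial angle of 1.07. I'll nudge it on about 3 mm clockwise and ease the radial load.

In the tool's units: -0.35 cm / 80 = -0.0044, -0.3 cm / 80 = -0.0038.

Emit:
servo_tool:
  moves:
    - [0,-0.0019,0,0]
    - [0,-0.0038,0,0]
    - [0,-0.0044,0,0]
    - [0,-0.0044,0,0]
    - [0,-0.0044,0,0]
    - [0,-0.0044,0,0]
    - [0,-0.0044,0,0]
    - [0,-0.0044,0,0]

```text
time: 10.15
ee_pos: [0.5746, -0.3072, 0.1017]
tcp_rot: [-179.7, -0.1, -15.8]
wrist_force: [8.7, 11.2, 4.0]
opening: 0.0148
grasp_force: 59.9
```

```bash
cat > m.py <<'E'
from h import *
o=get_obs();w=camera('wrist')
print(o['time'],o['ee_pos'],o['wrist_force'],o['opening'])
g=cv2.cvtColor(w,cv2.COLOR_RGB2GRAY)
c=cv2.HoughCircles(cv2.GaussianBlur(g[270:340,290:365],(3,3),0),cv2.HOUGH_GRADIENT,1,30,param1=60,param2=8,minRadius=16,maxRadius=24)
for x,y,r in c[0][:3]:
    p=wplane((290+x,270+y),.136,o);d=p[:2]-[.517,-.2754]
    print(290+x,270+y,r,p,np.hypot(*d),np.degrees(np.arctan2(d[1],d[0])))
cv2.imwrite('pics/w7.png',cv2.resize(w[200:360,230:430,::-1],(800,640))[:600])
E
python3 m.py
```

```text
10.15 [ 0.5745566  -0.30718639  0.10167476] [ 8.66560849 11.24903138  4.00759146] 0.01481403735532148
325.5 307.5 21.0 [ 0.5724164  -0.30571707  0.136     ] 0.0631672596803863 -28.68208073551564
```

In the tool's units: -0.2 cm / 80 = -0.0025, -0.1 cm / 80 = -0.0013.

Emit:
servo_tool:
  moves:
    - [-0.0006,-0.0013,0,0]
    - [-0.0013,-0.0025,0,0]
    - [-0.0013,-0.0025,0,0]
    - [-0.0013,-0.0025,0,0]
    - [-0.0013,-0.0025,0,0]
    - [-0.0013,-0.0025,0,0]
    - [-0.0013,-0.0025,0,0]
    - [-0.0013,-0.0025,0,0]
    - [-0.0013,-0.0025,0,0]

```text
time: 10.95
ee_pos: [0.5737, -0.3097, 0.1017]
tcp_rot: [-179.7, -0.1, -15.8]
wrist_force: [10.1, 9.0, 1.7]
opening: 0.0144
grasp_force: 59.8
```

```bash
python3 m.py
```

```text
10.95 [ 0.57368894 -0.30970588  0.10172733] [10.0871095   8.95349123  1.68300278] 0.01437995128936824
325.5 303.5 21.0 [ 0.57306977 -0.30863289  0.136     ] 0.06517855617190124 -30.655481201478235
```

View pics/w7.png

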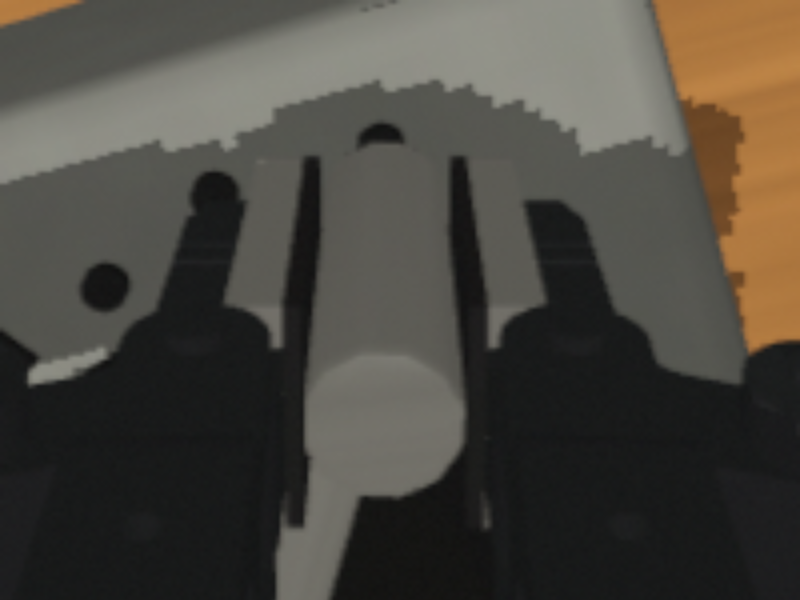

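The peg now stands in front of the outer three-stud mark: peg top at (385,424), stud at (381,147). I'll compute the angle and check that the carrier is still in its stop.

```bash
python3 - <<'E'
from h import *
o=get_obs(); f=lambda u,v:(230+u/4,200+v/4)
A=np.array([.517,-.2754])
for n,uv,z in (('peg',(385,424),.136),('stud3',(381,147),.071),('2a',(106,287),.071),('2b',(214,193),.071)):
    p=wplane(f(*uv),z,o);d=p[:2]-A;print(n,p,np.hypot(*d),np.degrees(np.arctan2(d[1],d[0])))
a=cv2.imread('pics/t3.png').astype(int);b=camera('top')[:,:,::-1].astype(int)
print(np.abs(a-b)[155:215,190:325].mean(), np.abs(a-b)[175:205,265:295].mean(),o['wrist_force'])
E
```

```text
peg [ 0.57198798 -0.30862786  0.136     ] 0.0642477101059447 -31.14351817799813
stud3 [ 0.57265884 -0.30803614  0.071     ] 0.0645215013986432 -30.385672029722947
2a [ 0.56291621 -0.26547301  0.071     ] 0.04697705753749301 12.199470393605845
2b [ 0.5723473  -0.28426093  0.071     ] 0.05605211279627638 -9.095693466353627
0.8135802469135802 0.8388888888888889 [9.05075941 9.17808821 1.36055228]
```

```bash
python3 -c "
from workcell import *
print(job_done())"
```

```text
the job is handed in; nothing more can be done
None
```

I pushed the carrier to its polishing stop and the gripper is holding the dial at about the third click, roughly 1.12 rad measured against 1.11. I handed the job in at about 11 s with the bottle, mug and chalk untouched; no verdict came back.

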